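# Purge a bottle-top dispenser, draw its piston to the dose pointer and hold

## Task

Get the dose ready on the smaller of the two bottle-top dispensers: press its piston head fully home on the lower stop to purge the barrel, then draw the piston up against its return spring until the lower edge of the black seal in the glass barrel is level with the dose pointer ring. Finish while still holding the head there in the gripper - let go and the spring takes the dose away. Leave the pointer ring as it is set, do not work the larger dispenser, and leave the beaker under the spout and the other loose things where they stand.

Things in the scene. Friction and masses are not known exactly. Their poses are not given: they have to be found in the camera images.
- small_dispenser: smaller dispenser: 250 ml amber bottle (72 mm across) in a grey cup on a steel foot plate, bolted down, left or right of the middle. Origin on its axis at the worktop; +x is where the spout points (tip 85 mm out, 114 mm up). All centred on z: glass barrel 27 mm across, 152 to 222 mm up; white barrel cap 31 mm across, to 230 mm; then the grey piston head. Larger one is over 0.2 m away
- small_dispenser_piston: moving piston; origin: centre of the underside of its grey head, an upright ribbed cylinder 36 mm across, 30 mm tall plus 4 mm dome. Slides straight up and down, 52 mm in all. Origin 232 mm up on the lower stop (2 mm clear of the cap); at rest it floats on its spring near 242 mm. Spring 160 N/m both ways, friction 0.3 N: 2 N presses it home, up to 6 N draws it to the pointer; let go, it returns
- small_dispenser_seal (a point): centre of the lower edge of the piston's black seal (25 mm across, 8 mm tall, seen through the glass barrel); fixed to the piston, 76 mm below the origin of its head. 156 mm above the worktop on the lower stop, 208 mm fully out
- small_dispenser_clip: dose pointer: a black ring 38 mm across, 4 mm thick, with four small tabs, clipped round the glass barrel. Origin: centre of the ring at mid thickness. Set between 178 and 196 mm above the worktop (a stroke of 22 to 40 mm from the lower stop); the piston's full stroke goes at least 12 mm past it, so the upper stop is not the dose
- large_dispenser: larger dispenser of the same build, not to be worked: 1 litre amber bottle (96 mm across), bolted down, head top about 360 mm up. Origin on its axis at the worktop
- large_dispenser_piston: piston of the larger dispenser (not to be worked): same grey head, 36 mm across, 30 mm tall; origin at the centre of the head's underside, about 325 mm above the worktop
- receiver: glass beaker 60 mm across, 80 mm tall, standing on the worktop under the spout of the smaller dispenser; origin at the centre of its underside
- flask: conical glass flask, 80 mm across at the foot, 107 mm tall; origin at the centre of its underside; far side, left of the middle
- dish: white porcelain dish 76 mm across, 30 mm tall, between the robot and the dispensers; origin at the centre of its underside
- reagent_bottle: capped amber bottle 64 mm across, 140 mm tall, far left; origin at the centre of its underside
- salt_jar: white capped jar 60 mm across, 85 mm tall, far right; origin at the centre of its underside
- spatula: flat steel double-ended laboratory spatula, 167 mm long, 4 mm thick, lying on the worktop between the dispensers; origin at the centre of its underside
- tube_rack: white test-tube rack 70 x 200 mm, 126 mm tall with its tubes, far edge of the worktop; origin at the centre of its underside

How it is judged:
By the outcome, as a careful person would: the job done as asked, in the order asked, and still so for the second after the job is handed in, while the arm keeps its last pose, push and grip.
It also fails if it takes over 42 s, if anything falls off the work surface, if the arm or the gripper's body presses on something with over 40 N, if the wrist force passes 120 N, or if a joint passes its speed limit or range.

## Robot

A 7-joint arm with a two-finger parallel gripper is mounted at the origin on the work surface. World frame = base frame: x ahead of the robot, y to its left, z up, the work surface at z = 0. Lengths are in m, angles in rad, forces in N, time in s.
With the tool pointing down it reaches from about 0.4 to 0.925 m from the base axis. Payload 4.1 kg.
Tool frame: the origin (TCP) lies between the finger pads; the fingertips stand 14 mm ahead of it and the grasp point (between the pads) lies 5 mm behind it; z points along the fingers, y is the line along which they close (so a half turn about z gives the same grasp; the last joint's range is limited). The gripper opens to 85 mm and grips with 20 to 120 N. Pads are 22 mm wide; open, the fingers measure 114 mm over their backs; the gripper's body (76 mm by 85 mm) begins 54 mm behind the grasp point. The pads swing forward as they close: fully open they stand 13 mm farther back than shut.
Start: joints at [-1.432, 0.398, 0.045, 1.537, -0.019, 1.207, -0.051], TCP at [0.153, 0.632, 0.245] pointing down, gripper open.
Joint ranges: [-2.82, 2.82], [-0.49, 2.23], [-1.37, 1.46], [0, 2.46], [-1.36, 4.5], [0.23, 2], [-2.94, 2.94]. Speed limits (rad/s): [2.57, 2.57, 3.14, 3.14, 3.14, 3.14, 3.14].

## Interface

Orientations are given as a 3x3 rotation matrix whose columns are the frame's x, y, z axes.
In Python, from plant import bot gives the robot as it stands.
- The arm moves only by the tool shift_gripper, called as name([rows], argument=value, ...), one row to a line, values as JSON. Schema: {"type":"object","properties":{"deltas":{"type":"array","items":{"type":"array","items":{"type":"number"},"minItems":4,"maxItems":4},"minItems":1,"maxItems":20},"aperture":{"type":"number"},"only":{"type":"string"},"quiet":{"type":"boolean"},"lines":{"type":"string"}},"required":["deltas"],"additionalProperties":false}. deltas is a list of rows, 1 to 20 of them, each of 4 numbers: dx, dy, dz in m, then a turn about the tool's z in rad; each row is the pose to reach, as a shift and turn from the pose commanded when the call began, along the tool's axes at that moment; what a row does not reach only later rows make up. A row lasts 1/10 s, in which the tool goes at most 0.05 m and 0.15 rad, less where a joint would pass 70% of its speed; a pose out of reach is approached as far as the arm can. aperture is the finger opening in m, set as the call begins (left out keeps the last). The fingers move at their own pace and stop on an object; the grip force is fixed at half the most. Time passes only in rows, so rows that do not move let the fingers close. The tool returns the time, the measured TCP pose, the force, the opening and the grip force at its end. only (a regular expression) keeps the lines of the reply that match it, lines (a string "A,B") keeps lines A to B, and quiet returns only ok. Input that does not fit is refused with a message, and nothing moves.
- bot.read_state(): the state, without advancing time (a new reading comes with each control period).
- bot.grab_frame(name): name is "side" or "top" or "wrist"; returns a dict with "color" (420x560x3 uint8, red, green, blue), "fovy" (degrees; the focal length in pixels is half the picture's height over the tangent of half this angle, whatever the lens; pixels are square), "cx", "cy" (the principal point, pixels), "eye" and "attitude" of the camera in the world; the wrist camera has in their place "mount" (4x4, takes a point from camera to tool coordinates, whose origin is the TCP and whose axes are the flange's). Camera axes: x right, y down, z forward; pixel columns grow to the right and rows downward; lengths in m; the calibration is good to about 2 mm. The wrist camera is an equidistant fisheye: a pixel r from the principal point sees the ray r / f radians off the axis. A picture is of the moment at which its call begins: read the wrist's pose just before it. There is no depth.
- bot.job_done(): hands the job in; it is judged then, once.
The state is a dict: "t": time; "joint_pos": joint angles; "dq": joint speeds; "joint_efforts": joint torques, N m; "tool_pos": TCP position; "tcp_rot": TCP orientation; "wrist_force": force on the tool from outside, world axes, zero at the start; "torque": the same for the moment, N m; "opening": finger opening in m; "gripper_force": force on a finger pad.
Only numpy, scipy, OpenCV 4.12 (cv2) and the standard library are available. Lean on these libraries where they do the work, as an engineer would, in place of code of your own. Each camera call takes 0.05 s, during which the arm holds its last target. There are 200 camera calls.

## Working session

There is one attempt and no reset: what is moved stays moved. The work goes in short steps, Python scripts to look and compute and a tool call to move; the robot and the scene stay as the last step left them, time stands still between calls to the robot, and variables do not carry over. Pictures are saved under pics/ and viewed, at most 10 in all, crops included, and the job is handed in when it is done.

```bash
ls; mkdir -p pics
```

Run:
```python
from plant import bot
import cv2,numpy as np
s=bot.read_state(); print(s['t'],s['tool_pos'],s['tcp_rot'],s['opening'])
for n in ("side","top"):
    f=bot.grab_frame(n); cv2.imwrite(f'pics/{n}0.png',f['color'][:,:,::-1]); print(n,f['fovy'],f['cx'],f['cy'],f['eye'],f['attitude'])
```

```text
pics
plant.py
0.0 [0.1529648  0.63112121 0.24424928] [[-9.71887738e-01  2.35444564e-01 -2.84585154e-04]
 [ 2.35444666e-01  9.71885805e-01 -1.94698536e-03]
 [-1.81822847e-04 -1.95925525e-03 -9.99998064e-01]] 0.08556925645052135
side 51.47638335140398 283.18628400861064 207.45885270378795 [0.33538009 0.58707391 0.88978924] [[-0.92555192 -0.26993919  0.26549291]
 [-0.37832426  0.68710257 -0.62029091]
 [-0.01498003 -0.67455385 -0.73807364]]
top 51.91660667597222 285.0418897034215 208.07222306824232 [0.4268998  0.01253552 1.24204913] [[-0.02620663 -0.98810516  0.15153019]
 [-0.99964258  0.02510209 -0.0091979 ]
 [ 0.00528477 -0.15171707 -0.98840983]]
```

View pics/side0.png

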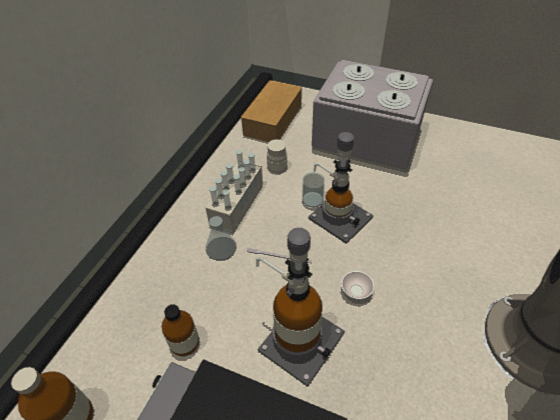

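View pics/top0.png

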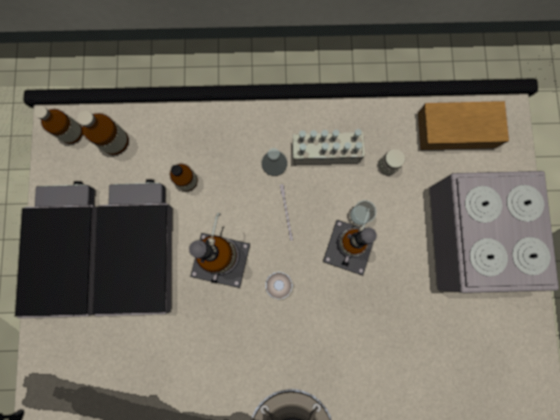

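Side view: the small dispenser is the farther one, with its head near (345,143), and the big one's head is near (299,240). Top view: the small dispenser's head is near (367,236) and its foot near (349,247), and the beaker is near (362,214). I'll triangulate next.

Create h.py:
```python
import numpy as np, cv2
from plant import bot
def cam(f): return (210/np.tan(np.radians(f['fovy'])/2), f['cx'],f['cy'],np.array(f['eye']),np.array(f['attitude']))
def ray(f,u,v):
    F,cx,cy,e,R=cam(f); d=R@np.array([(u-cx)/F,(v-cy)/F,1]); return e,d/np.linalg.norm(d)
def onz(f,u,v,z):
    e,d=ray(f,u,v); return e+d*(z-e[2])/d[2]
def proj(f,p):
    F,cx,cy,e,R=cam(f); q=R.T@(np.array(p)-e); return np.array([cx+F*q[0]/q[2],cy+F*q[1]/q[2]])
def tri(*rs):
    A=0;b=0
    for e,d in rs:
        P=np.eye(3)-np.outer(d,d); A=A+P; b=b+P@e
    p=np.linalg.solve(A,b); return p,[np.linalg.norm((np.eye(3)-np.outer(d,d))@(p-e)) for e,d in rs]
```

Run:
```python
from h import *
S=bot.grab_frame('side');T=bot.grab_frame('top')
print('head',tri(ray(S,345,143),ray(T,367,236)))
print('foot top',onz(T,349,247,.006),'side',onz(S,341,217,.006), 'head@.276 top',onz(T,369,235,.276),'side',onz(S,345,138,.276))
print('beaker',onz(T,362,213,.08), 'bighead',tri(ray(S,299,240),ray(T,198,250)))
for n,f,(x,y,w,h),k in(('s',S,(300,120,80,120),5),('t',T,(315,190,80,90),5)):
    cv2.imwrite(f'pics/c{n}.png',cv2.resize(f['color'][y:y+h,x:x+w,::-1],None,fx=k,fy=k,interpolation=cv2.INTER_CUBIC))
a=cv2.imread('pics/cs.png');b=cv2.imread('pics/ct.png')
c=np.zeros((600,800,3),np.uint8);c[:600,:400]=a;c[:450,400:]=b;cv2.imwrite('pics/c1.png',c)
```

```text
head (array([ 0.50851045, -0.18323011,  0.25379769]), [np.float64(0.00022677186972912212), np.float64(0.00022677186972934176)])
foot top [ 0.49908106 -0.17898553  0.006     ] side [ 0.49548065 -0.18035292  0.006     ] head@.276 top [ 0.50902782 -0.18341356  0.276     ] side [ 0.50729731 -0.17311774  0.276     ]
beaker [ 0.586155   -0.20744009  0.08      ] bighead (array([0.48103939, 0.18627497, 0.34707648]), [np.float64(2.4623177483517078e-05), np.float64(2.462317748365177e-05)])
```

View pics/c1.png

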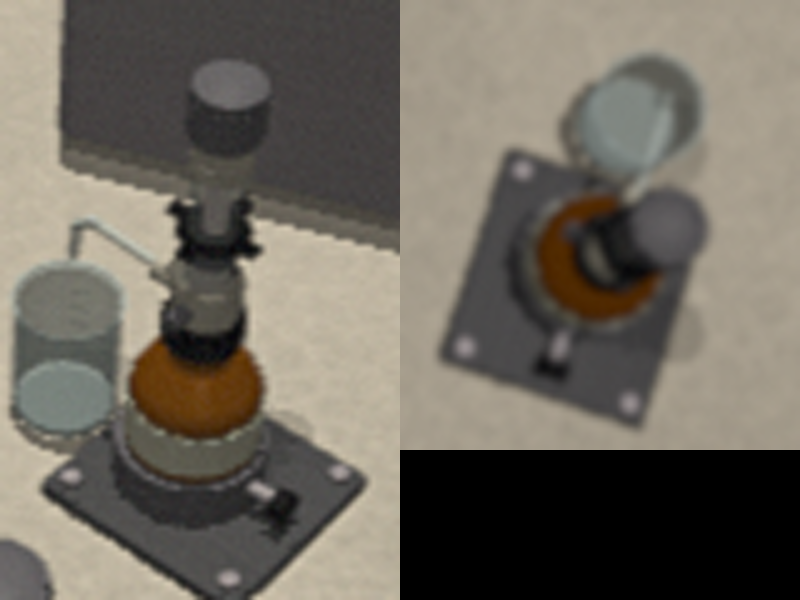

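Head top at about (0.508,-0.183,0.276), which fits the given height. The spout points towards the beaker at about -0.3 rad, and the big dispenser is at (0.481,0.186). Next I'll check the wrist camera geometry.

Run:
```python
from h import *
s=bot.read_state(); f=bot.grab_frame('wrist'); print({k:v for k,v in f.items() if k!='color'}, 210/np.tan(np.radians(f['fovy'])/2), s['t'])
R=s['tcp_rot']; 
for p in [(.153,.632,.45),(.40,-.10,.40),(.507,-.181,.35)]: print(R.T@(np.array(p)-s['tool_pos']))
```

shift_gripper([
  [0, 0, -0.05, 0],
  [0, 0, -0.1, 0],
  [0, 0, -0.15, 0],
  [0, 0, -0.175, 0],
  [-0.033, -0.037, -0.175, 0],
  [-0.066, -0.073, -0.175, 0],
  [-0.1, -0.11, -0.175, 0],
  [-0.133, -0.146, -0.175, 0],
  [-0.166, -0.183, -0.175, 0],
  [-0.2, -0.22, -0.175, 0],
  [-0.233, -0.256, -0.175, 0],
  [-0.266, -0.293, -0.175, 0],
  [-0.3, -0.33, -0.175, 0],
  [-0.333, -0.366, -0.175, 0],
  [-0.366, -0.403, -0.175, 0],
  [-0.4, -0.44, -0.175, 0],
  [-0.433, -0.476, -0.175, 0],
  [-0.466, -0.513, -0.175, 0],
  [-0.5, -0.55, -0.175, 0],
  [-0.531, -0.585, -0.175, 0],
])

```text
t: 2.25
tool_pos: [0.5319, -0.0639, 0.4207]
tcp_rot: [[-0.972, 0.235, 0.001], [0.235, 0.972, 0.001], [-0.001, 0.001, -1.0]]
wrist_force: [0.4, 0.3, -0.6]
opening: 0.0857
gripper_force: 0.0
```

shift_gripper([
  [0, 0, 0.05, 0],
  [0, 0, 0.1, 0],
  [0, 0, 0.15, 0],
  [0, 0, 0.2, 0],
  [0, 0, 0.25, 0],
  [0, 0, 0.25, 0],
  [0, 0, 0.25, 0],
])

```text
t: 2.95
tool_pos: [0.5316, -0.0621, 0.1708]
tcp_rot: [[-0.972, 0.236, -0.0], [0.236, 0.972, -0.001], [0.0, -0.001, -1.0]]
wrist_force: [1.0, -0.1, 1.0]
opening: 0.085
gripper_force: 0.0
```

Run:
```python
from h import *
f=bot.grab_frame('wrist'); cv2.imwrite('pics/w1.png',f['color'][:,:,::-1])
```

```text
(no output)
```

View pics/w1.png

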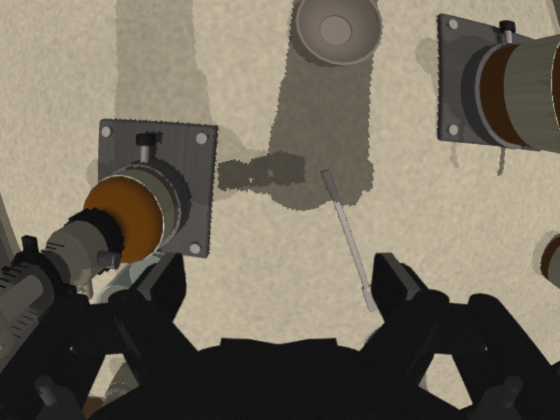

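The wrist view shows the small barrel near (30,280). A tab at (30,243) and dark scale marks are visible, but the finger covers part of it. I'll close the fingers and shift a little for a clear view.

shift_gripper([
  [-0.02, 0.0, -0.015, 0],
  [-0.02, 0, -0.015, 0],
  [-0.02, 0, -0.015, 0],
  [-0.02, 0, -0.015, 0],
  [-0.02, 0, -0.015, 0],
  [-0.02, 0, -0.015, 0],
  [-0.02, 0, -0.015, 0],
  [-0.02, 0, -0.015, 0],
], aperture=0)

```text
t: 3.8
tool_pos: [0.5506, -0.0665, 0.1851]
tcp_rot: [[-0.972, 0.235, -0.0], [0.235, 0.972, 0.0], [0.0, 0.0, -1.0]]
wrist_force: [-0.1, -1.1, -0.7]
opening: -0.0001
gripper_force: 0.0
```

Run:
```python
from h import *
s=bot.read_state();f=bot.grab_frame('wrist'); cv2.imwrite('pics/w2.png',f['color'][:,:,::-1]); print(s['tool_pos'])
np.savez('w2.npz',p=s['tool_pos'],R=s['tcp_rot'],img=f['color'])
cv2.imwrite('pics/w2c.png',cv2.resize(f['color'][180:330,0:200,::-1],None,fx=4,fy=4,interpolation=cv2.INTER_CUBIC))
```

```text
[ 0.5506317  -0.06647175  0.18513117]
```

View pics/w2c.png

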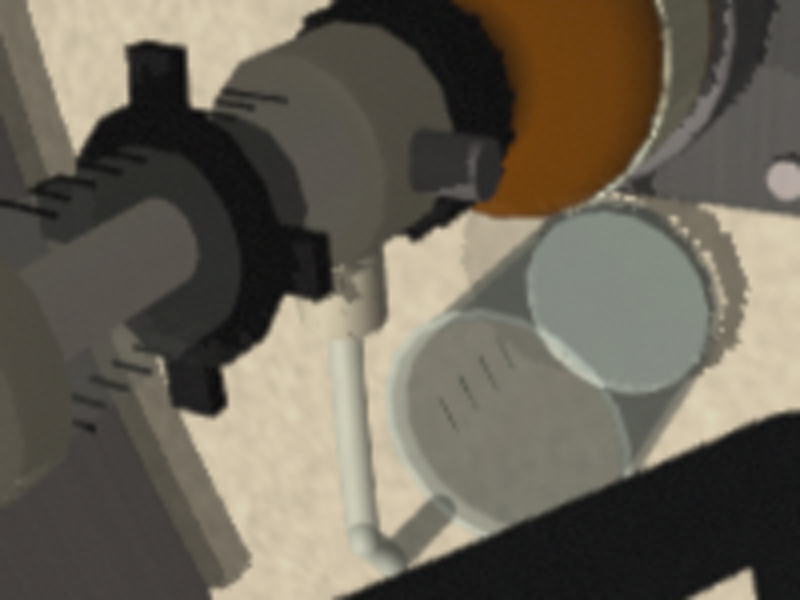

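The crop shows the whole ring round the barrel, with tabs at (158,70), (305,265) and (195,385). The seal shows dark below the ring, its lower arc near (300,200), and the cap edge is at far left. I'll fit projected circles to these.

Add to h.py:
```python
def wp(f,p,R,P):
    M=f['mount']; F=210/np.tan(np.radians(f['fovy'])/2)
    T=(np.atleast_2d(P)-p)@R; C=(T-M[:3,3])@M[:3,:3]
    th=np.arctan2(np.hypot(C[:,0],C[:,1]),C[:,2]); ph=np.arctan2(C[:,1],C[:,0])
    return np.c_[f['cx']+F*th*np.cos(ph), f['cy']+F*th*np.sin(ph)]
def circ(x,y,z,r,n=180):
    a=np.linspace(0,2*np.pi,n); return np.c_[x+r*np.cos(a),y+r*np.sin(a),z+0*a]
```

Create fit.py:
```python
from h import *
from scipy.optimize import least_squares
d=np.load('w2.npz'); f=bot.grab_frame('wrist'); p,R,img=d['p'],d['R'],d['img']
px=lambda L:np.array(L)/4.+np.array([0,180])-0.375
cap=px([(35,290),(57,335),(68,385),(60,440)])
seal=px([(255,122),(285,160),(303,205)])
ring=px([(215,118),(255,170),(280,230),(268,325),(240,352)])
def dist(pts,c):
    return np.array([np.min(np.linalg.norm(c-q,axis=1)) for q in pts])
def res(v):
    x,y,zr,zs,dz=v
    def sd(pts,z,r):
        c=wp(f,p,R,circ(x,y,z,r,2000)); m=wp(f,p,R,[[x,y,z]])[0]
        out=[]
        for q in pts:
            i=np.argmin(np.linalg.norm(c-q,axis=1)); out.append((np.linalg.norm(q-m)-np.linalg.norm(c[i]-m)))
        return out
    return np.r_[sd(cap,.222+dz,.0155),sd(seal,zs+dz,.0125),sd(ring,zr-.002+dz,.019),dz/.002]
s=least_squares(res,[.508,-.182,.187,.166,0],diff_step=1e-3,x_scale=[.01]*5); print(np.round(s.x,4),np.round(s.fun,2))
x,y,zr,zs,dz=s.x
k=4; o=cv2.resize(img[180:330,0:200,::-1],None,fx=k,fy=k,interpolation=cv2.INTER_CUBIC)
for z,r,c in((.222,.0155,(0,255,255)),(zs,.0125,(0,255,0)),(zs+.008,.0125,(0,128,0)),(zr-.002,.019,(0,0,255)),(zr+.002,.019,(255,0,255)),(.152,.0135,(255,255,0))):
    q=(wp(f,p,R,circ(x,y,z+dz,r))-[0,180]+.5)*k
    cv2.polylines(o,[np.int32(q)],True,c,1)
cv2.imwrite('pics/ov1.png',o)
```

```bash
python3 fit.py
```

```text
[ 0.5081 -0.187   0.1836  0.1671 -0.0024] [ 0.33  0.33 -0.25 -1.38 -0.06 -0.46  0.62 -0.   -0.25  0.38  0.18  0.64
 -1.2 ]
```

View pics/ov1.png

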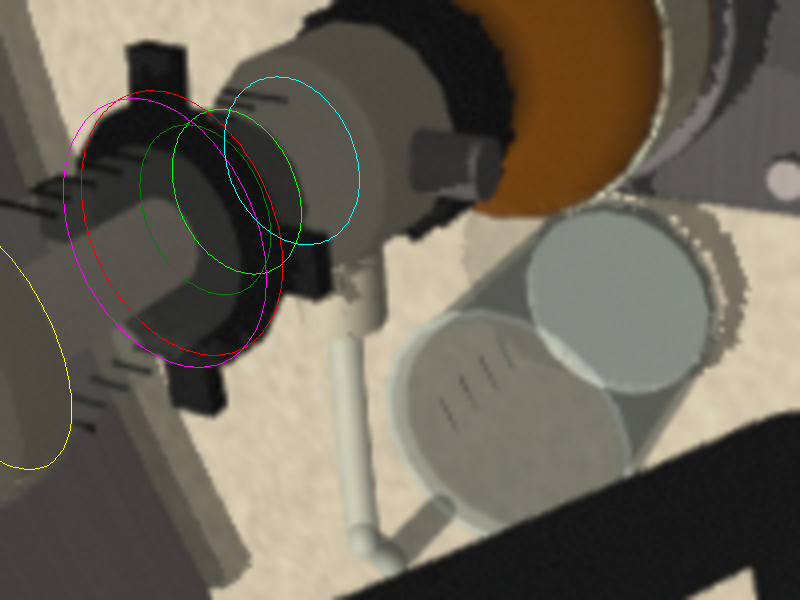

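The fit is plausible: axis (0.508,-0.187), ring at about 183.6 mm, resting seal at about 167 mm (expected near 166). I'll take a second, flatter view to firm up the ring height.

shift_gripper([
  [0.015, 0, 0.035, 0],
  [0.015, 0, 0.035, 0],
  [0.015, 0, 0.035, 0],
  [0.015, 0, 0.035, 0],
])

```text
t: 4.3
tool_pos: [0.5378, -0.0634, 0.1516]
tcp_rot: [[-0.972, 0.236, 0.003], [0.236, 0.972, -0.0], [-0.003, 0.0, -1.0]]
wrist_force: [-0.2, -0.2, 0.8]
opening: 0.0003
gripper_force: 0.0
```

Run:
```python
from h import *
s=bot.read_state();f=bot.grab_frame('wrist'); print(s['tool_pos'])
np.savez('w3.npz',p=s['tool_pos'],R=s['tcp_rot'],img=f['color'])
cv2.imwrite('pics/w3c.png',cv2.resize(f['color'][215:335,0:130,::-1],None,fx=5,fy=5,interpolation=cv2.INTER_CUBIC))
```

```text
[ 0.53775562 -0.06336565  0.15157696]
```

View pics/w3c.png

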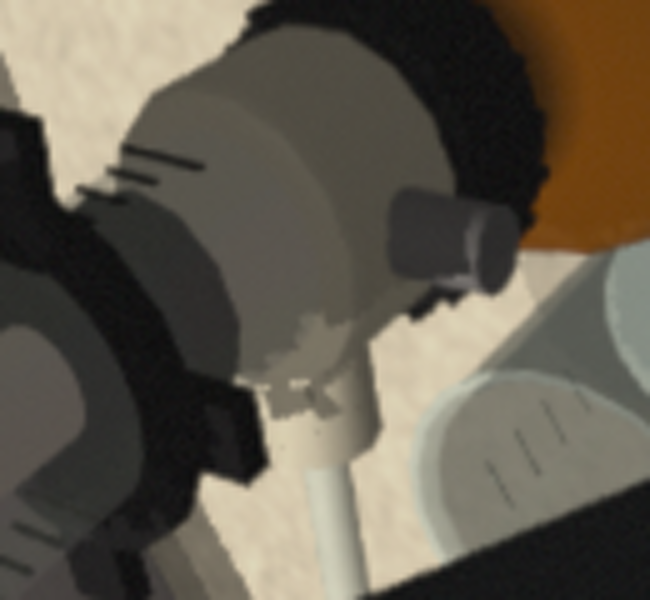

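This view shows the seal's lower arc through (200,240) and (230,295), and the ring's lower outer edge through (130,275) and (175,345). I'll fit both views together.

Create fit2.py:
```python
from h import *
from scipy.optimize import least_squares
f=bot.grab_frame('wrist'); A=np.load('w2.npz');B=np.load('w3.npz')
a=lambda L:np.array(L)/4.+np.array([0,180])-0.375
b=lambda L:np.array(L)/5.+np.array([0,215])-0.4
obs=[(A,'c',.0155,a([(35,290),(57,335),(68,385),(66,430)])),(A,'s',.0125,a([(255,122),(285,160),(303,205)])),(A,'r',.019,a([(215,118),(255,170),(280,230),(268,325),(240,352)])),
(B,'s',.0125,b([(160,195),(200,240),(230,295),(240,345)])),(B,'r',.019,b([(70,207),(130,275),(175,345),(196,495),(172,525)]))]
def res(v):
    x,y,zr,zs=v[:4]; out=[]
    for D,k,r,pts in obs:
        o=v[4:7] if D is A else v[7:10]
        z={'c':.222,'s':zs,'r':zr-.002}[k]
        P=np.array([x,y,z])+o
        c=wp(f,D['p'],D['R'],circ(*P,r,3000)); m=wp(f,D['p'],D['R'],P)[0]
        for q in pts:
            i=np.argmin(np.linalg.norm(c-q,axis=1)); out.append(np.linalg.norm(q-m)-np.linalg.norm(c[i]-m))
    return np.r_[out,v[4:]/.0015]
for drop in (None,0):
    if drop==0: obs=obs[1:]
    s=least_squares(res,[.508,-.185,.184,.167]+[0]*6,diff_step=1e-3,x_scale=[.01]*4+[.002]*6)
    C=np.linalg.inv(s.jac.T@s.jac); print(np.round(s.x*1000,1),np.round(s.fun,1)); print('ring-seal sd',np.sqrt(C[2,2]+C[3,3]-2*C[2,3])*1000)
```

```bash
python3 fit2.py
```

Run:
```python
from h import *
S=bot.grab_frame('side')
for z in (.276,.23,.184,.167): print(z,(proj(S,(.5081,-.187,z))-[300,120])*5, (proj(S,(.5075,-.183,z))-[300,120])*5)
```

```text
[ 5.074e+02 -1.844e+02  1.846e+02  1.676e+02  2.000e-01 -3.000e-01
 -6.000e-01  1.000e-01  6.000e-01 -4.000e-01] [ 0.4  0.4 -0.2 -0.7 -0.6 -1.   0.2  0.1  0.   0.7  0.1  0.1  0.5  0.
  0.3  0.5 -0.1 -0.6  0.1 -0.  -0.3  0.1 -0.2 -0.4  0.1  0.4 -0.3]
ring-seal sd 0.4589601800407971
[ 5.079e+02 -1.858e+02  1.822e+02  1.650e+02  3.000e-01 -4.000e-01
  2.000e-01  3.000e-01  1.000e-01  4.000e-01] [-0.3 -0.9  0.1  0.4  0.1  0.6 -0.2 -0.1  0.6 -0.   0.2  0.3 -0.1 -0.7
 -0.   0.  -0.   0.2 -0.3  0.1  0.2  0.1  0.3]
ring-seal sd 0.5125335501169941
0.276 [232.24551467  71.42802093] [230.96399909  76.93075492]
0.23 [223.12542582 150.40743106] [221.86313943 155.93165929]
0.184 [214.59685554 224.26432663] [213.35404364 229.79569934]
0.167 [211.58332229 250.36133973] [210.34773644 255.89224367]
```

Ring minus resting seal is 17.1 ± 0.5 mm, with the axis at about (0.5075,-0.185). Now I'll lift, open and move over the head.

shift_gripper([
  [0, 0, -0.05, 0],
  [0, 0, -0.1, 0],
  [0, 0, -0.15, 0],
  [0, 0, -0.2, 0],
  [0, -0.04, -0.2, 0],
  [0, -0.08, -0.2, 0],
  [0.001, -0.126, -0.2, 0],
  [0.001, -0.126, -0.2, 0],
  [0.001, -0.126, -0.2, 0],
], aperture=0.085)

```text
t: 5.35
tool_pos: [0.5053, -0.1868, 0.351]
tcp_rot: [[-0.971, 0.239, 0.002], [0.239, 0.971, 0.0], [-0.001, 0.001, -1.0]]
wrist_force: [0.4, 0.6, -0.2]
opening: 0.0846
gripper_force: 0.0
```

Run:
```python
from h import *
s=bot.read_state();f=bot.grab_frame('wrist'); p,R=s['tool_pos'],s['tcp_rot']
print(p)
im=f['color'][:,:,::-1].copy()
for x,y,c in((.5075,-.185,(0,0,255)),(.5075,-.182,(0,255,0))):
    cv2.polylines(im,[np.int32(wp(f,p,R,circ(x,y,.273,.018)))],True,c,1)
cv2.imwrite('pics/w4.png',im)
```

```text
[ 0.50525485 -0.18679186  0.35103906]
```

View pics/w4.png

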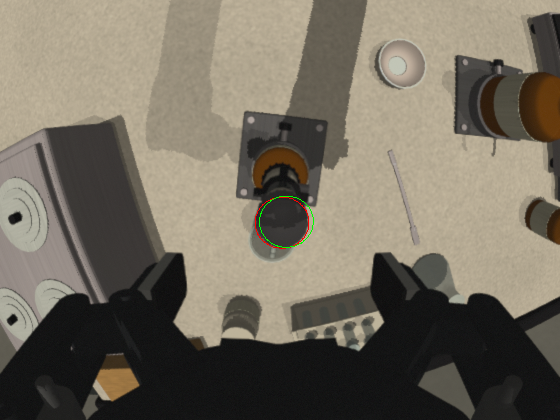

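The red circle for (0.5075,-0.185) sits on the head at (284,221). Descending to the grasp height.

shift_gripper([
  [-0.002, 0.002, 0.03, 0],
  [-0.002, 0.002, 0.06, 0],
  [-0.002, 0.002, 0.085, 0],
  [-0.002, 0.002, 0.095, 0],
  [-0.002, 0.002, 0.095, 0],
  [-0.002, 0.002, 0.095, 0],
])

```text
t: 6.0
tool_pos: [0.509, -0.1834, 0.2563]
tcp_rot: [[-0.972, 0.234, 0.002], [0.234, 0.972, -0.0], [-0.002, 0.0, -1.0]]
wrist_force: [0.2, 0.7, 0.3]
opening: 0.0853
gripper_force: 0.0
```

shift_gripper([
  [0, 0, 0, 0],
  [0, 0, 0, 0],
  [0, 0, 0, 0],
  [0, 0, 0, 0],
  [0, 0, 0, 0],
  [0, 0, 0, 0],
  [0, 0, 0, 0],
  [0, 0, 0, 0],
], aperture=0)

```text
t: 6.8
tool_pos: [0.5081, -0.1849, 0.2555]
tcp_rot: [[-0.972, 0.236, 0.001], [0.236, 0.972, -0.002], [-0.001, -0.001, -1.0]]
wrist_force: [0.7, -5.1, 1.1]
opening: 0.0343
gripper_force: 59.7
```

Run:
```python
from plant import bot
s=bot.read_state();print(s['tool_pos'],s['wrist_force'],s['torque'])
```

```text
[ 0.50805267 -0.18494281  0.25551656] [ 0.65375076 -5.11140681  1.09262182] [-0.92831713 -0.06347227  0.08240658]
```

Gripped. I'll ease off the lateral load and press down gradually.

shift_gripper([
  [0, -0.0015, 0.002, 0],
  [0, -0.0015, 0.004, 0],
  [0, -0.0015, 0.006, 0],
  [0, -0.0015, 0.006, 0],
  [0, -0.0015, 0.006, 0],
])

```text
t: 7.3
tool_pos: [0.508, -0.185, 0.2493]
tcp_rot: [[-0.972, 0.235, 0.001], [0.235, 0.972, 0.0], [-0.001, 0.0, -1.0]]
wrist_force: [1.9, -2.5, 0.8]
opening: 0.0348
gripper_force: 60.1
```

shift_gripper([
  [0, 0, 0.001, 0],
  [0, 0, 0.002, 0],
  [0, 0, 0.002, 0],
  [0, 0, 0.002, 0],
], only="pos|wrist")

```text
tool_pos: [0.5081, -0.185, 0.2478]
wrist_force: [1.3, -1.0, 5.2]
```

shift_gripper([
  [0, 0, 0.001, 0],
  [0, 0, 0.002, 0],
  [0, 0, 0.002, 0],
  [0, 0, 0.002, 0],
], only="pos|wrist")

```text
tool_pos: [0.5081, -0.185, 0.2477]
wrist_force: [-3.8, 1.6, 16.9]
```

shift_gripper([
  [0, 0, 0.001, 0],
  [0, 0, 0.002, 0],
  [0, 0, 0.002, 0],
  [0, 0, 0.002, 0],
], only="pos|wrist")

```text
tool_pos: [0.5082, -0.1851, 0.2475]
wrist_force: [-7.5, 4.0, 26.8]
```

The lower stop is reached: force climbs to 27 N with TCP z fixed at about 0.2477, so the barrel is purged. I'll refine the ring height by adding the barrel-foot edge (z=152) as a second height reference.

Create fit3.py:
```python
from h import *
from scipy.optimize import least_squares
exec(open('fit2.py').read().split('def res')[0].split('optimize import least_squares')[1])
obs+=[(A,'b',0,a([(350,85),(370,125),(384,180)])),(B,'b',0,b([(255,130),(305,183),(335,235),(350,290)]))]
def res(v,obs):
    x,y,zr,zs=v[:4]; out=[]
    for D,k,r,pts in obs:
        o=v[5:8] if D is A else v[8:11]
        z={'c':.222,'s':zs,'r':zr-.002,'b':.152}[k]; r=r or v[4]
        P=np.array([x,y,z])+o
        c=wp(f,D['p'],D['R'],circ(*P,r,3000)); m=wp(f,D['p'],D['R'],P)[0]
        for q in pts:
            i=np.argmin(np.linalg.norm(c-q,axis=1)); out.append(np.linalg.norm(q-m)-np.linalg.norm(c[i]-m))
    return np.r_[out,v[5:]/.0015,(v[0]-.5075)/.001,(v[1]+.185)/.001,(v[4]-.017)/.01]
for o in (obs,obs[1:],obs[:5]):
    s=least_squares(res,[.508,-.185,.184,.167,.017]+[0]*6,diff_step=1e-3,x_scale=[.01]*5+[.002]*6,args=(o,))
    print(np.round(s.x*1000,1),np.round(s.fun,1))
```

```bash
python3 fit3.py
```

```text
[ 5.079e+02 -1.854e+02  1.832e+02  1.660e+02  1.760e+01  2.000e-01
 -7.000e-01 -1.400e+00  3.000e-01 -4.000e-01 -4.000e-01] [ 0.9  0.8  0.  -0.7 -1.  -1.7 -0.6 -0.3 -0.7 -0.1 -0.4  0.2  0.9  0.4
  0.5  0.6  0.4 -0.2  0.5  0.2 -0.2  1.3  0.3  0.5 -1.9 -1.3 -0.3  0.5
  0.2 -0.4 -0.9  0.2 -0.3 -0.3  0.4 -0.4  0.1]
[ 5.077e+02 -1.855e+02  1.814e+02  1.641e+02  1.900e+01  4.000e-01
 -4.000e-01  9.000e-01  9.000e-01 -1.000e+00  6.000e-01] [-0.7 -1.4 -0.3  0.  -0.3  0.2 -0.3  0.   1.   0.3  0.4  0.4  0.4 -0.4
  0.2  0.  -0.2  1.4  0.4  0.3 -1.6 -0.8  0.   0.3  0.3 -0.3  0.6  0.6
 -0.7  0.4  0.2 -0.5  0.2]
[ 5.075e+02 -1.849e+02  1.845e+02  1.674e+02  1.700e+01  2.000e-01
 -2.000e-01 -9.000e-01  2.000e-01  7.000e-01 -5.000e-01] [ 0.4  0.4 -0.2 -0.7 -0.6 -1.   0.2  0.1  0.   0.6  0.1  0.2  0.5  0.
  0.3  0.4 -0.1 -0.6  0.1  0.  -0.3  0.2 -0.2 -0.6  0.1  0.5 -0.4 -0.
  0.1  0. ]
```

shift_gripper([
  [0, 0, -0.004, 0],
  [0, 0, -0.004, 0],
  [0, 0, -0.004, 0],
], only="pos|wrist")

```text
tool_pos: [0.5081, -0.185, 0.2478]
wrist_force: [0.5, -2.6, 7.6]
```

The fits and the arm's own travel disagree by about 2 mm on the absolute ring height. There's plenty of time, so I'll release and take one picture holding head, cap, ring and seal together, then redo the press and draw.

shift_gripper([
  [0, 0, -0.001, 0],
  [0, 0, -0.001, 0],
  [0, 0, -0.001, 0],
  [0, 0, -0.001, 0],
  [0, 0, -0.001, 0],
  [0, 0, -0.04, 0],
  [0, 0, -0.08, 0],
  [0, 0, -0.11, 0],
  [0, 0, -0.11, 0],
], aperture=0.085, only="pos|open|^t:")

```text
t: 9.75
tool_pos: [0.5096, -0.1865, 0.3616]
opening: 0.0851
```

shift_gripper([
  [0.005, 0.04, 0, 0],
  [0.01, 0.08, 0, 0],
  [0.015, 0.114, 0, 0],
  [0.015, 0.114, 0.05, 0],
  [0.015, 0.114, 0.1, 0],
  [0.015, 0.114, 0.146, 0],
  [0.015, 0.114, 0.146, 0],
  [0.015, 0.114, 0.146, 0],
  [0.015, 0.114, 0.146, 0],
  [0.015, 0.114, 0.146, 0],
], aperture=0, only="pos|open|^t:")

```text
t: 10.75
tool_pos: [0.5217, -0.0713, 0.2138]
opening: 0.0001
```

Run:
```python
from h import *
s=bot.read_state();f=[bot.grab_frame('wrist')['color'].astype(float) for _ in range(4)]; s2=bot.read_state(); print(s['tool_pos'],s2['tool_pos'])
im=np.uint8(np.mean(f,0)); np.savez('w5.npz',p=(s['tool_pos']+s2['tool_pos'])/2,R=s2['tcp_rot'],img=im)
cv2.imwrite('pics/w5c.png',cv2.resize(im[190:340,0:160,::-1],None,fx=4,fy=4,interpolation=cv2.INTER_CUBIC))
```

```text
[ 0.52173335 -0.07126766  0.21375813] [ 0.52057208 -0.0709294   0.21233381]
```

View pics/w5c.png

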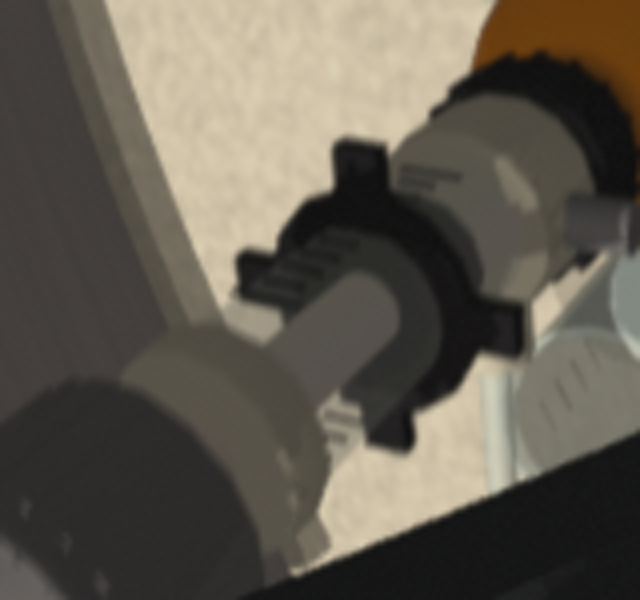

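The crop shows the head underside arc through (220,480), the cap's lower edge through (320,430), the ring's lower edge through (465,300) and the seal's lower arc through (480,265). All four are in one frame, so I'll fit with seal = head − 76 mm.

Create fit4.py:
```python
from h import *
from scipy.optimize import least_squares
from scipy.spatial.transform import Rotation as Ro
f=bot.grab_frame('wrist'); D=np.load('w5.npz')
a=lambda L:np.array(L)/4.+np.array([0,190])-0.375
obs=[('h',.018,a([(180,425),(220,480),(250,538),(262,578)])),('c',.0155,a([(265,345),(300,385),(320,430),(329,475)])),
('r',.019,a([(435,245),(465,295),(466,362),(450,388),(428,408)])),('s',.0125,a([(440,200),(465,230),(480,265)]))]
def model(v):
    x,y,zr,zs,oz=v[:5]; return {'h':(x,y,zs+.076+oz),'c':(x,y,.222+oz),'r':(x,y,zr-.002+oz),'s':(x,y,zs+oz)}
def res(v,lam,st):
    m=model(v); out=[]; R=D['R']@Ro.from_rotvec(v[5:8]).as_matrix()
    for k,r,pts in obs:
        if k not in st: continue
        P=np.array(m[k]); c=wp(f,D['p'],R,circ(*P,r,3000)); q0=wp(f,D['p'],R,P)[0]
        for q in pts:
            i=np.argmin(np.linalg.norm(c-q,axis=1)); out.append(np.linalg.norm(q-q0)-np.linalg.norm(c[i]-q0))
    return np.r_[np.array(out)/.4,(v[0]-.5075)/.0015,(v[1]+.185)/.0015,v[4]/.002,v[5:8]/lam]
for lam in (.0005,.01):
  for st in ('hcrs','crs','hrc','hrs'):
    s=least_squares(res,[.508,-.185,.184,.167,0,0,0,0],diff_step=1e-3,x_scale=[.01]*5+[.01]*3,args=(lam,st))
    C=np.linalg.inv(s.jac.T@s.jac); print(lam,st,np.round(s.x*1000,1),'rms',np.round(s.fun[:-6]*.4,1),'sd',np.sqrt(np.diag(C)[2:4])*1000)
img=D['img'];k=4;o=cv2.resize(img[190:340,0:160,::-1],None,fx=k,fy=k,interpolation=cv2.INTER_CUBIC)
s=least_squares(res,[.508,-.185,.184,.167,0,0,0,0],diff_step=1e-3,x_scale=[.01]*8,args=(.01,'hcrs')); m=model(s.x);R=D['R']@Ro.from_rotvec(s.x[5:8]).as_matrix()
for key,r,c in(('h',.018,(255,255,0)),('c',.0155,(0,255,255)),('r',.019,(0,0,255)),('s',.0125,(0,255,0))):
    cv2.polylines(o,[np.int32((wp(f,D['p'],R,circ(*m[key],r))-[0,190]+.5)*k)],True,c,1)
cv2.imwrite('pics/ov2.png',o)
```

```bash
python3 fit4.py
```

```text
0.0005 hcrs [ 5.069e+02 -1.838e+02  1.874e+02  1.677e+02  1.100e+00 -2.000e-01
 -1.000e-01  1.000e-01] rms [ 0.3 -0.5  0.   1.1  0.1  0.2 -0.2  0.5 -0.4  0.5 -0.1 -0.8 -0.2 -0.1
 -0.6 -0.1] sd [0.35277843 0.20634404]
0.0005 crs [ 5.069e+02 -1.840e+02  1.874e+02  1.680e+02  9.000e-01 -0.000e+00
 -0.000e+00  1.000e-01] rms [-0.1  0.1 -0.3  0.6 -0.4  0.5 -0.  -0.7  0.   0.2 -0.3  0.2] sd [0.41645201 0.49529737]
0.0005 hrc [ 5.060e+02 -1.821e+02  1.880e+02  1.673e+02  3.000e+00 -1.000e-01
 -1.000e-01  1.000e-01] rms [ 0.  -0.6 -0.1  1.1 -0.   0.2 -0.1  0.6 -0.4  0.5 -0.1 -0.9 -0.4] sd [0.40355304 0.21203776]
0.0005 hrs [ 5.071e+02 -1.843e+02  1.842e+02  1.647e+02  3.600e+00 -1.000e-01
 -1.000e-01  0.000e+00] rms [ 0.2 -0.6 -0.   1.1 -0.3  0.5 -0.1 -0.7 -0.   0.2 -0.4  0.1] sd [0.81460656 0.64183855]
0.01 hcrs [ 5.068e+02 -1.829e+02  1.873e+02  1.677e+02  1.100e+00 -1.090e+01
  4.000e-01 -2.600e+00] rms [ 0.4 -0.6 -0.2  0.8  0.1  0.2 -0.3  0.4 -0.4  0.5 -0.  -0.7 -0.1  0.
 -0.3  0.2] sd [0.35060916 0.20973412]
0.01 crs [ 5.066e+02 -1.842e+02  1.872e+02  1.677e+02  2.000e-01 -3.900e+00
 -2.500e+00  4.700e+00] rms [ 0.1  0.1 -0.4  0.4 -0.4  0.5  0.  -0.6  0.2  0.1 -0.3  0.2] sd [0.43019987 0.63422932]
0.01 hrc [ 507.1 -182.8  187.6  167.6    1.5   -7.9   -5.5   -6.1] rms [ 0.4 -0.6 -0.3  0.6  0.1  0.1 -0.3  0.3 -0.4  0.5  0.1 -0.6  0.1] sd [0.5600019 0.2905721]
0.01 hrs [ 507.4 -184.2  184.4  164.9    3.3   -2.2   -2.4   -2.5] rms [ 0.3 -0.6 -0.1  1.  -0.3  0.5 -0.  -0.7  0.   0.1 -0.4  0.1] sd [1.31212186 1.21490411]
```

View pics/ov2.png

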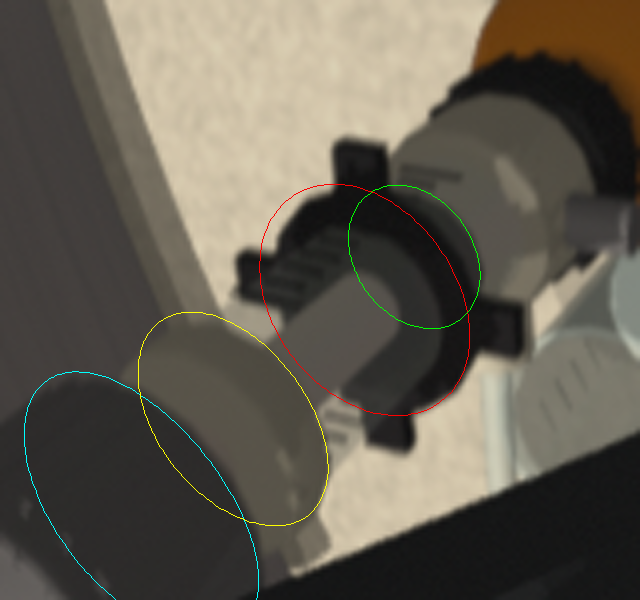

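The 38 mm circle overshoots the ring's far side at (262,240), where the ring's edge is at (280,225), so the visible body is smaller than assumed and that biased the height. The four tabs' diagonals give the ring centre independent of radius: about (376,300) here and (176,226) in the earlier view. I'll refit with the ring radius free.

Create fit5.py:
```python
from h import *
from scipy.optimize import least_squares
f=bot.grab_frame('wrist'); A=np.load('w2.npz');B=np.load('w3.npz');E=np.load('w5.npz')
a=lambda L:np.array(L)/4.+np.array([0,180])-0.375
b=lambda L:np.array(L)/5.+np.array([0,215])-0.4
e=lambda L:np.array(L)/4.+np.array([0,190])-0.375
obs=[(0,'c',.0155,a([(35,290),(57,335),(68,385),(66,430)])),(0,'s',.0125,a([(255,122),(285,160),(303,205)])),(0,'r',0,a([(215,118),(255,170),(280,230),(268,325),(240,352)])),(0,'t',0,a([(80,160),(100,122),(122,107)])),(0,'m',0,a([(176,226)])),
(1,'s',.0125,b([(160,195),(200,240),(230,295),(240,345)])),(1,'r',0,b([(70,207),(130,275),(175,345),(196,495),(172,525)])),
(2,'h',.018,e([(180,425),(220,480),(250,538),(262,578)])),(2,'c',.0155,e([(265,345),(300,385),(320,430),(329,475)])),(2,'r',0,e([(435,245),(465,295),(466,362),(450,388),(428,408)])),(2,'t',0,e([(280,233),(290,212),(308,200)])),(2,'s',.0125,e([(440,200),(465,230),(480,265)])),(2,'m',0,e([(376,300)]))]
Ds=[A,B,E]
def res(v,use):
    x,y,zr,z1,z2,rr=v[:6]; out=[]
    for i,k,r,pts in obs:
        if k not in use: continue
        D=Ds[i]; zs=z2 if i==2 else z1; o=v[6+3*i:9+3*i]
        P=np.array([x,y,{'c':.222,'s':zs,'h':zs+.076,'r':zr-.002,'t':zr+.002,'m':zr}[k]])+o
        q0=wp(f,D['p'],D['R'],P)[0]
        if k=='m': out+=list((pts[0]-q0)); continue
        c=wp(f,D['p'],D['R'],circ(*P,r or rr,3000))
        for q in pts:
            j=np.argmin(np.linalg.norm(c-q,axis=1)); out.append(np.linalg.norm(q-q0)-np.linalg.norm(c[j]-q0))
    return np.r_[np.array(out)/.4,v[6:]/.0015,(rr:=v[5]-.018)/.002]
for use in ('cshrtm','cshm','cshrt','cm','crtm','shrtm'):
    s=least_squares(res,[.5075,-.185,.184,.167,.167,.018]+[0]*9,diff_step=1e-3,x_scale=[.01]*15,args=(use,))
    C=np.linalg.pinv(s.jac.T@s.jac); n=len(s.fun)-10
    print(use,np.round(s.x*1000,1),'rms px %.2f'%np.sqrt(np.mean((s.fun[:n]*.4)**2)),'sd',np.round(np.sqrt(np.diag(C)[2:5])*1000,2))
```

```bash
python3 fit5.py
```

```text
cshrtm [ 5.086e+02 -1.838e+02  1.835e+02  1.674e+02  1.675e+02  1.810e+01
 -2.000e-01 -1.600e+00 -1.400e+00 -9.000e-01  1.500e+00  1.200e+00
 -5.000e-01 -1.200e+00  0.000e+00] rms px 0.86 sd [0.2  0.29 0.22]
cshm [ 5.083e+02 -1.834e+02  1.820e+02  1.680e+02  1.677e+02  1.800e+01
 -6.000e-01 -1.700e+00 -1.000e+00 -7.000e-01  6.000e-01 -2.000e-01
 -7.000e-01 -8.000e-01  6.000e-01] rms px 0.40 sd [0.32 0.47 0.2 ]
cshrt [ 5.088e+02 -1.831e+02  1.841e+02  1.679e+02  1.673e+02  1.810e+01
 -5.000e-01 -1.700e+00 -1.000e+00 -1.000e+00  5.000e-01  3.000e-01
 -8.000e-01 -1.700e+00  4.000e-01] rms px 0.73 sd [0.21 0.28 0.2 ]
cm [ 5.0940e+02 -1.8530e+02  1.8190e+02 -3.6950e+02  1.5442e+03  1.8000e+01
 -1.8000e+00 -3.0000e-01 -1.4000e+00  0.0000e+00 -0.0000e+00  0.0000e+00
 -1.3000e+00  1.0000e-01 -5.0000e-01] rms px 0.35 sd [0.31 0.   0.  ]
crtm [ 5.089e+02 -1.845e+02  1.832e+02 -4.396e+02  4.980e+01  1.810e+01
 -6.000e-01 -8.000e-01 -1.400e+00 -6.000e-01  9.000e-01  4.000e-01
 -4.000e-01 -1.300e+00 -8.000e-01] rms px 0.94 sd [0.21 0.    nan]
shrtm [ 508.5 -183.6  183.4  167.5  166.8   18.1    0.    -1.9   -1.8   -0.8
    1.4    1.1   -0.6   -0.9    1.3] rms px 0.84 sd [0.79 0.92 0.77]fit5.py:26: RuntimeWarning: invalid value encountered in sqrt
  print(use,np.round(s.x*1000,1),'rms px %.2f'%np.sqrt(np.mean((s.fun[:n]*.4)**2)),'sd',np.round(np.sqrt(np.diag(C)[2:5])*1000,2))
```

Outline gives 184.1 and hand-picked tabs give 182.0. To settle it I'll segment the black ring and fit its tabbed convex hull automatically with support functions in both views.

Create fit6.py:
```python
exec(open('fit5.py').read().split('for use in')[0])
ph=np.linspace(0,2*np.pi,73)[:-1]; U=np.c_[np.cos(ph),np.sin(ph)]
def hull(D,c,thr,k=4):
    g=cv2.resize(D['img'].max(2),None,fx=k,fy=k,interpolation=cv2.INTER_CUBIC)
    m=np.uint8(g<thr); x0,y0=[int(t*k) for t in c]; W=np.zeros_like(m); cv2.circle(W,(x0,y0),34*k+k*2,1,-1); m&=W
    m=cv2.morphologyEx(m,cv2.MORPH_OPEN,np.ones((7,7),np.uint8))
    n,l,st,_=cv2.connectedComponentsWithStats(m); i=1+np.argmax(st[1:,4]); P=np.argwhere(l==i)[:,::-1]
    print('area',st[i]/k); P=cv2.convexHull(P.astype(np.int32))[:,0]
    print(np.round(cv2.approxPolyDP(P.reshape(-1,1,2),6,True)[:,0]-np.array([0,(180 if D is A else 190)*k])).tolist())
    return (P-(k-1)/2)/k
def model(P,th,rt,w):
    q=[]
    for j in range(4):
        t=th+j*np.pi/2; u=np.array([np.cos(t),np.sin(t),0]);n=np.array([-u[1],u[0],0])
        q+=[P+rt*u+s*w*n+[0,0,z] for s in(-1,1) for z in(-.002,.002)]
    return np.array(q)
import sys
for thr in (30,38):
    H={0:hull(A,a([(176,226)])[0],thr),2:hull(E,e([(376,300)])[0],thr)}
    S={i:(H[i]@U.T).max(0) for i in H}
    def r2(v,use,hs):
        out=[res(v[:15],use)]
        for i in hs:
            P=np.array([v[0],v[1],v[2]])+v[6+3*i:9+3*i]; Q=wp(f,Ds[i]['p'],Ds[i]['R'],model(P,*v[15:18]))
            out.append(((Q@U.T).max(0)-S[i])/1.5)
        return np.concatenate(out)
    for use,hs in (('csh',(0,2)),('csh',(2,)),('csh',(0,)),('cshrt',(0,2))):
        best=None
        for th in np.radians([0,22,45,67]):
            s=least_squares(r2,[.5075,-.185,.184,.167,.167,.018]+[0]*9+[th,.026,.003],diff_step=1e-3,x_scale=[.01]*15+[.3,.01,.01],args=(use,hs),loss='soft_l1')
            if best is None or s.cost<best.cost: best=s
        s=best; h=s.fun[-72*len(hs):]*1.5
        print(thr,use,hs,'x,y,zr,z1,z2,rr',np.round(s.x[:6]*1000,1),'th,rt,w',np.round(s.x[15:],4),'hull rms',np.sqrt(np.mean(h**2)).round(2))
```

```bash
python3 fit6.py
```

```text
area [  20.5   200.25   58.75   68.25 4239.75]
[[297, 289], [241, 348], [225, 353], [202, 345], [82, 166], [99, 127], [134, 86], [183, 81], [316, 235]]
area [  72.5   228.75   57.     60.75 3381.  ]
[[517, 314], [453, 385], [421, 397], [292, 247], [291, 227], [346, 158], [382, 155]]
30 csh (0, 2) x,y,zr,z1,z2,rr [ 508.9 -183.9  175.6  165.3  168.1   18. ] th,rt,w [ 1.2945  0.0193 -0.0051] hull rms 2.33
30 csh (2,) x,y,zr,z1,z2,rr [ 509.7 -183.6  174.2  168.2  167.7   18. ] th,rt,w [0.4697 0.0174 0.0099] hull rms 2.3
30 csh (0,) x,y,zr,z1,z2,rr [ 509.  -183.8  178.1  167.6  167.7   18. ] th,rt,w [1.2721 0.0185 0.0058] hull rms 2.21
30 cshrt (0, 2) x,y,zr,z1,z2,rr [ 510.3 -188.3  178.7  162.2  169.1   18.4] th,rt,w [1.2524 0.0191 0.0054] hull rms 2.99
area [  20.    200.25   59.5    71.25 4997.25]
[[301, 291], [233, 355], [203, 365], [188, 356], [80, 167], [99, 126], [133, 86], [184, 81], [317, 234]]
area [  69.5   228.75   60.     71.5  4554.  ]
[[509, 348], [411, 437], [375, 438], [278, 260], [286, 231], [338, 159], [384, 156], [517, 306]]
38 csh (0, 2) x,y,zr,z1,z2,rr [ 510.6 -184.7  178.7  166.8  168.1   18. ] th,rt,w [1.2106 0.0207 0.0044] hull rms 2.64
38 csh (2,) x,y,zr,z1,z2,rr [ 509.9 -184.   180.9  167.9  168.1   18. ] th,rt,w [1.238  0.023  0.0031] hull rms 2.66
38 csh (0,) x,y,zr,z1,z2,rr [ 509.4 -183.9  179.4  167.8  167.7   18. ] th,rt,w [0.3852 0.0174 0.0097] hull rms 1.94
38 cshrt (0, 2) x,y,zr,z1,z2,rr [ 509.4 -186.   181.1  165.1  168.    18.3] th,rt,w [1.2199 0.0217 0.0033] hull rms 3.2
```

Thresholding clipped the tabs, so I'll use the tab corners read from the two viewed crops in the same hull fit.

Create fit7.py:
```python
src=open('fit6.py').read(); exec(src.split('for thr in')[0])
HE=e([(335,142),(386,148),(527,305),(522,357),(410,451),(370,441),(240,290),(238,253)])
HA=a([(128,45),(187,47),(330,235),(327,298),(222,413),(173,403)])
S={0:(HA@U.T).max(0),2:(HE@U.T).max(0)}
def msk(i):
    if i==2: return np.ones(72,bool)
    return (HA@U.T).max(0)>-1e9 if False else np.isin(np.arange(72),[j for j in range(72) if not (np.radians(115)<ph[j]<np.radians(255))])
def r2(v,use,hs):
    out=[res(v[:15],use)]
    for i in hs:
        P=v[:3]+v[6+3*i:9+3*i]; Q=wp(f,Ds[i]['p'],Ds[i]['R'],model(P,*v[15:18]))
        out.append((((Q@U.T).max(0)-S[i])/1.5)[msk(i)])
    return np.concatenate(out)
for use,hs in (('csh',(0,2)),('csh',(2,)),('csh',(0,)),('cshrt',(0,2)),('cshrt',(2,))):
    best=None
    for th in np.radians([0,22,45,67]):
        s=least_squares(r2,np.r_[.5075,-.185,.184,.167,.167,.018,[0]*9,th,.026,.003],diff_step=1e-3,x_scale=[.01]*15+[.3,.01,.01],args=(use,hs))
        if best is None or s.cost<best.cost: best=s
    s=best; n=sum(msk(i).sum() for i in hs); h=s.fun[-n:]*1.5
    print(use,hs,np.round(s.x[:6]*1000,1),'off',np.round(s.x[6:15]*1000,1),'th,rt,w',np.round(s.x[15:],4),'hull rms',np.sqrt(np.mean(h**2)).round(2))
```

```bash
python3 fit7.py
```

```text
csh (0, 2) [ 510.1 -183.9  182.5  167.6  167.8   18. ] off [-1.7 -1.5 -1.1 -1.9  0.3 -0.5 -2.  -0.7 -0. ] th,rt,w [0.4339 0.0211 0.0145] hull rms 0.73
csh (2,) [ 508.9 -183.6  182.2  167.7  167.8   18. ] off [-0.9 -1.9 -1.4 -1.   0.3 -0.3 -0.9 -0.9  0.1] th,rt,w [0.4259 0.021  0.0144] hull rms 0.73
csh (0,) [ 509.  -184.   183.2  167.6  167.7   18. ] off [-0.8 -1.8 -1.5 -1.2  0.6 -0.3 -1.4 -0.3  0.5] th,rt,w [1.2158 0.0253 0.0053] hull rms 0.7
cshrt (0, 2) [ 509.3 -184.2  183.3  167.2  167.6   18.1] off [-0.8 -1.3 -1.3 -1.2  1.1  0.6 -0.9 -1.3 -0.7] th,rt,w [1.2191 0.0254 0.0044] hull rms 1.03
cshrt (2,) [ 509.  -184.1  183.4  167.3  167.6   18.1] off [-0.5 -1.3 -1.3 -1.   1.2  0.6 -1.  -0.6  0.1] th,rt,w [1.2092 0.0252 0.0042] hull rms 1.24
```

The fits converge: ring 183.0 ± 0.7 mm, so a stroke of 27.0 mm from the lower stop. Returning over the head, gripping and pressing home again.

shift_gripper([
  [0, 0, -0.05, 0],
  [0, 0, -0.1, 0],
  [0, 0, -0.148, 0],
  [-0.005, -0.04, -0.148, 0],
  [-0.01, -0.08, -0.148, 0],
  [-0.0145, -0.115, -0.148, 0],
  [-0.0145, -0.115, -0.148, 0],
  [-0.0145, -0.115, -0.148, 0],
  [-0.0145, -0.115, -0.1, 0],
  [-0.0145, -0.115, -0.06, 0],
  [-0.0145, -0.115, -0.044, 0],
  [-0.0145, -0.115, -0.044, 0],
  [-0.0145, -0.115, -0.044, 0],
], aperture=0.085, only="^t|pos|open|wrist")

```text
t: 12.45
tool_pos: [0.5077, -0.1851, 0.2557]
tcp_rot: [[-0.972, 0.234, 0.0], [0.234, 0.972, 0.0], [-0.0, 0.0, -1.0]]
wrist_force: [0.5, -0.8, 0.6]
opening: 0.0851
```

shift_gripper([
  [0, 0, 0, 0],
  [0, 0, 0, 0],
  [0, 0, 0, 0],
  [0, 0, 0, 0],
  [0, 0, 0, 0],
  [0, 0, 0, 0],
  [0, 0, 0, 0],
  [0, 0, 0, 0],
], aperture=0, only="pos|open|wrist|grip")

```text
tool_pos: [0.5077, -0.1851, 0.2554]
wrist_force: [3.1, 3.9, -0.0]
opening: 0.0345
gripper_force: 59.7
```

shift_gripper([
  [0, 0, 0.002, 0],
  [0, 0, 0.004, 0],
  [0, 0, 0.006, 0],
  [0, 0, 0.007, 0],
  [0, 0, 0.007, 0],
], only="pos|wrist")

```text
tool_pos: [0.5076, -0.1852, 0.2483]
wrist_force: [1.7, 4.5, 0.7]
```

shift_gripper([
  [0, 0, 0.001, 0],
  [0, 0, 0.002, 0],
  [0, 0, 0.002, 0],
  [0, 0, 0.002, 0],
], only="pos|wrist")

```text
tool_pos: [0.5077, -0.1852, 0.2476]
wrist_force: [-0.0, 5.9, 7.8]
```

shift_gripper([
  [0, 0, 0.001, 0],
  [0, 0, 0.001, 0],
  [0, 0, 0.001, 0],
], only="pos|wrist")

```text
tool_pos: [0.5077, -0.1852, 0.2475]
wrist_force: [-1.6, 6.7, 14.6]
```

shift_gripper([
  [0, 0, 0.001, 0],
  [0, 0, 0.001, 0],
  [0, 0, 0.001, 0],
], only="pos|wrist")

```text
tool_pos: [0.5077, -0.1852, 0.2474]
wrist_force: [-4.6, 9.0, 20.1]
```

shift_gripper([
  [0, 0, 0.001, 0],
  [0, 0, 0.001, 0],
  [0, 0, 0.001, 0],
  [0, 0, 0.001, 0],
  [0, 0, 0.001, 0],
], only="pos|wrist")

```text
tool_pos: [0.5077, -0.1853, 0.2474]
wrist_force: [-7.0, 9.5, 26.6]
```

Run:
```python
from plant import bot
import numpy as np
z=[]
for _ in range(8):
    z.append(np.r_[bot.read_state()['tool_pos'][2],bot.read_state()['wrist_force'][2]]); bot.grab_frame('side')
print(np.mean(z,0),np.std(z,0))
```

```text
[ 0.24737451 25.72895207] [7.87300090e-06 6.73681983e-01]
```

Firmly on the lower stop (unloaded TCP z about 0.2477). Drawing up towards TCP z = 0.2747.

shift_gripper([
  [0, 0.0, -0.003, 0],
  [0, 0, -0.007, 0],
  [0, 0, -0.011, 0],
  [0, 0, -0.015, 0],
  [0, 0, -0.019, 0],
  [0, 0, -0.023, 0],
  [0, 0, -0.026, 0],
  [0, 0, -0.028, 0],
  [0, 0, -0.028, 0],
  [0, 0, -0.028, 0],
  [0, 0, -0.028, 0],
])

```text
t: 16.75
tool_pos: [0.5076, -0.1851, 0.2709]
tcp_rot: [[-0.972, 0.235, 0.001], [0.235, 0.972, 0.001], [-0.001, 0.001, -1.0]]
wrist_force: [3.9, 3.1, -1.7]
opening: 0.0348
gripper_force: 59.9
```

Run:
```python
from plant import bot
s=bot.read_state(); print(s['tool_pos'],s['wrist_force'])
```

```text
[ 0.50762654 -0.18513302  0.2709338 ] [ 3.87704786  3.13437368 -1.72383548]
```

shift_gripper([
  [0, 0, -0.002, 0],
  [0, 0, -0.0038, 0],
  [0, 0, -0.0038, 0],
  [0, 0, -0.0038, 0],
  [0, 0, -0.0038, 0],
  [0, 0, -0.0038, 0],
], only="^t:|pos|wrist|grip")

```text
t: 17.35
tool_pos: [0.5076, -0.1851, 0.2746]
wrist_force: [4.1, 4.1, -2.6]
gripper_force: 59.9
```

Run:
```python
from plant import bot
import numpy as np, cv2
z=[]
for _ in range(8):
    s=bot.read_state(); z.append(np.r_[s['tool_pos'],s['wrist_force'],s['opening']]); f=bot.grab_frame('side')
print(np.round(np.mean(z,0),4),np.std(z,0)[2])
```

```text
[ 0.5076 -0.1851  0.2746  3.7586  4.0731 -2.7535  0.0344] 1.4033122089732173e-05
```

The draw is holding steady: stroke 26.9 mm, seal at about 182.9 mm. The 2.7 N pull matches the spring, so the head hasn't slipped. Handing in.

```bash
python3 -c "
from plant import bot
print(bot.job_done())"
```

```text
the job is handed in; nothing more can be done
None
```

I pressed the small dispenser's piston head home on its lower stop, drew it up 26.9 mm and handed the job in with the head still gripped, putting the seal edge at about 182.9 mm against a pointer ring I measured at 183.0 ± 0.7 mm; I released and pressed a second time to re-measure the ring, and never saw the final level itself on camera because of the poor viewing angle.

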